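Unclamp an anaerobic jar with one fingertip

ROBOT

A 6-joint arm with a two-finger parallel gripper is mounted at the origin on a cart in front of the work surface, level with it; the furniture and walls round the work are solid. World frame = base frame: x ahead of the robot, y to its left, z up, the work surface at z = 0. Lengths are in m, angles in rad, forces in N, time in s.
With the tool pointing down it reaches from about 0.35 to 1 m from the base axis. Payload 7.1 kg.
Tool frame: the origin (TCP) lies at the very end of the fingers, on their centre line; the grasp point (between the pads) lies 19 mm behind it; z points along the fingers, y is the line along which they close (so a half turn about z gives the same grasp; the last joint's range is limited). The gripper opens to 85 mm and grips with 20 to 120 N. Pads are 22 mm wide; open, the fingers measure 114 mm over their backs; the gripper's body (76 mm by 85 mm) begins 54 mm behind the grasp point. The pads swing forward as they close: fully open they stand 13 mm farther back than shut.
Start: joints at [-1.328, 0.423, 1.63, -0, 1.089, -0.019], TCP at [0.162, -0.604, 0.209] pointing down, gripper open.
Joint ranges: [-3, 3], [-0.9, 2.11], [0.09, 2.58], [-1.31, 4.45], [0.11, 2.69], [-2.54, 2.54]. Speed limits (rad/s): [2.39, 2.39, 3.01, 3.14, 3.14, 3.14].

INTERFACE

Orientations are given as a unit quaternion [w, x, y, z].
In Python, from cell import * gives the robot as it stands.
- The arm moves only by the tool arm_command, never from a script. Its argument "motion" is a list of rows, each an object of numbers: "gripper": the closure, from -1 (fully open) to 1 (shut); "tx", "ty", "tz": the shift along the tool's x, y, z normalised to -1 to 1, where 1 is 300 mm; "spin": the turn about the tool's z normalised to -1 to 1, where 1 is 120 degrees. In form: [{"gripper": .., "tx": .., "ty": .., "tz": .., "spin": ..}, ...]. A call has 1 to 5 rows; each row is the pose to reach, as a shift and turn from the pose commanded when the call began, along the tool's axes at that moment; what a row does not reach only later rows make up. A row lasts 1/8 s, in which the tool goes at most 62.5 mm and 10.7 degrees, less where a joint would pass 70% of its speed; a pose out of reach is approached as far as the arm can. A call with a number of a shift or a turn outside -1 to 1 is refused whole. A call with a gripper value outside its range is refused whole. The fingers move at their own pace and stop on an object; "grip_force" is the grip in N (left out, the last holds). Time passes only in rows, so rows that repeat a pose let the fingers close. It gives the time, the measured TCP pose, the force, the opening and the grip force at its end, in the units of the state.
- observe(): the state, without advancing time (a new reading comes with each control period).
- grab_frame(name): name is "side" or "top"; returns a dict with "frame" (420x560x3 uint8, blue, green, red), "fx", "fy", "cx", "cy" (pixels), "R" (3x3) and "t" (3): a world point X has camera coordinates R X + t. Camera axes: x right, y down, z forward; pixel columns grow to the right and rows downward; lengths in m; the calibration is good to about 2 mm. A picture is of the moment at which its call begins. There is no depth.
- finish_job(): hands the job in; it is judged then, once.
Trained networks look in the newest picture that a camera, given by its name, has taken for a name from the list of things; names that differ only in an ending like _2 or _b are one class to them, and where a whole thing is asked for, a point or a joint stands for the part that bears it (a point fixed in the world has none). Each returns a list of dicts, best first, with "confidence" (0 to 1); they miss things now and then, are a little off and sometimes report something else, mostly with a low value. They report only what shows in the picture. A call takes as long as a camera call.
- spot_in(thing, camera): "centre" ([x, y, z] in m, in the coordinates of the camera as it stood for that picture, good to about 4 mm: the middle of the surface that is visible of it).
- mark_of(thing, camera): "centre" ([x, y, z] in m, in the coordinates of the camera as it stood for that picture, good to about 4 mm: a listed point, or the origin of a listed thing).
The state is a dict: "time_s": time; "joint_positions": joint angles; "qvel": joint speeds; "effort": joint torques, N m; "tcp_pos": TCP position; "tcp_rot": TCP orientation; "wrist_force": force on the tool from outside, world axes, zero at the start; "ft_torque": the same for the moment, N m; "opening": finger opening in m; "grip_force": force on a finger pad.
Only numpy, scipy, OpenCV 4.12 (cv2) and the standard library are available. Lean on these libraries where they do the work, as an engineer would, in place of code of your own. Each camera call takes 0.05 s, during which the arm holds its last target. There are 200 camera calls.

TASK

Unclamp the culture jar: with a fingertip against the knurled rim of the black clamp screw on top, roll it anticlockwise (seen from above) two full turns, stopping short of a third so that it stays in its thread. Then push the freed clamp bar with a fingertip, swinging it aside about its pivot (clockwise from above), until bar and screw are clear of the lid. Take neither the screw nor the bar between the fingers, and leave the cup, tape and dish around the jar where they are.

Things in the scene. Friction and masses are not known exactly. Their poses are not given: they have to be found in the camera images.
- jar: Clear anaerobic culture jar with dishes inside, fixed to the bench; black foot ring 120 mm across, round steel lid 112 mm across. Origin: centre of the underside, on the bench; z up. The clamp bar lies along the jar's y axis over the lid and swings to the jar's +x side. Two vent stubs on the -x side of the lid reach 138 mm above the bench.
- lid_top (a point): Centre of the lid's flat top, 128 mm above the bench. A socket round it (ring wall 30 mm across, 7 mm high) traps the foot of the clamp screw until the screw has risen 6.2 mm, the first 1.55 turns; from then on the foot clears it.
- screw (a joint): Angle of the clamp screw in rad, 0 when tight, growing anticlockwise seen from above (loosening); starts between 0 and 0.5; 12.57 is two full turns from tight. It rises 4 mm a turn and stays where it is left. It takes about 0.035 N m to turn (1.5 N along the rim). The thread ends at 19.4.
- head_top (a point): Centre of the top of the screw's head, on its axis; z up. The head is an upright black cylinder 48 mm across, 22 mm high, with a knurled rim; tight, its top is 192 mm above the bench. It rises with turning and moves with the bar. Nothing within 100 mm stands as high as its underside (170 mm), so a fingertip at mid-head height can go right round it.
- head_mark (a point): Outer end of the steel index line on top of the head, 21.5 mm from the axis; it goes round with the screw and serves to count turns.
- pivot (a point): Upright axis of the bar's pivot post, at the height of the bar's top, 78 mm from the jar's axis on the jar's -y side. The post and its nut are 22 mm across and end 164 mm above the bench. On the opposite (+y) side a flat lug on the jar's neck, no higher than 106 mm above the bench, takes the hooked end of the bar.
- bar (a joint): Angle of the clamp bar about its pivot in rad: 0 closed, its end hooked under the lug (it goes no further back), growing clockwise seen from above, towards the jar's +x side, to a stop at 1.95. Bar and screw are clear of the lid from 1.1. The pivot is stiff (0.5 N m, 4 N at 122 mm) and holds the bar where it is left; the screw's foot blocks it until the screw is loose.
- bar_push (a point): Point for pushing on the bar's trailing edge (jar's -x side when closed), 122 mm from the pivot axis, at mid-thickness; moves with the bar. Its y runs along the bar to the free end, x the way to push, z up. The flat steel bar is 26 mm wide, 12 mm thick, 144 to 156 mm above the bench, ends 168 mm from the pivot, where a hook hangs to 81 mm above the bench; screw at 78.
- sample_cup: Bystander: lidded sample cup with a red screw lid, 41 mm across and 59 mm high, standing loose. Origin: centre of its underside.
- tape: Bystander: roll of label tape lying flat, 66 mm across and 19 mm high, loose. Origin: centre of its underside.
- dish: Bystander: covered petri dish, 60 mm across and 14 mm high, loose. Origin: centre of its underside.

How it is judged:
By the outcome, as a careful person would: the job done as asked, in the order asked, and still so for the second after the job is handed in, with the robot touching nothing.
It also fails if it takes over 72 s, if anything falls off the work surface, if the arm or the gripper's body presses on something with over 40 N, if the wrist force passes 120 N, or if a joint passes its speed limit or range.

## Working session

There is one attempt and no reset: what is moved stays moved. The work goes in short steps, Python scripts to look and compute and a tool call to move; the robot and the scene stay as the last step left them, time stands still between calls to the robot, and variables do not carry over. Pictures are saved under pics/ and viewed, at most 10 in all, crops included, and the job is handed in when it is done.

Besides the shell and the picture viewer there is one more tool, called after "Request:" by a JSON object that holds its "op" and its "data", one argument or row to a line. arm_command: Moves the arm, as the interface text tells. Its arguments: {"type":"object","properties":{"motion":{"type":"array"},"grip_force":{"type":"number"}},"required":["motion"]}

```bash
mkdir -p pics
cat > h.py <<'E'
from cell import *
import numpy as np, cv2
def w(f,c): return np.array(f["R"]).T@(np.array(c)-np.array(f["t"]))
def look(things,cams=("top","side"),save=None):
    out={}
    for c in cams:
        f=grab_frame(c)
        if save: cv2.imwrite(f"pics/{save}_{c}.png",f["frame"])
        for t in things:
            for d in mark_of(t,c)[:2]:
                print(c,t,round(d["confidence"],2),np.round(w(f,d["centre"]),4))
E
python3 - <<'E'
from h import *
print(observe())
look(["jar","lid_top","head_top","head_mark","pivot","bar_push","sample_cup","tape","dish"],save="a")
E
```

```text
{'time_s': 0.0, 'joint_positions': array([-1.32799136e+00,  4.23848099e-01,  1.63072302e+00,  1.40160689e-05,
        1.08858401e+00, -1.89993293e-02]), 'qvel': array([ 5.63350616e-04,  3.70445061e-04, -4.70928395e-04, -4.36732980e-04,
       -1.20272752e-03, -1.68194949e-05]), 'effort': array([ 3.22452885e-03, -5.57373869e+01, -2.81738198e+01,  1.18170756e-04,
        7.37541821e-03, -1.60600194e-05]), 'tcp_pos': array([ 0.16165048, -0.60311563,  0.20802821]), 'tcp_rot': array([-7.77043859e-04,  9.91444663e-01,  1.30525358e-01, -8.10727373e-05]), 'wrist_force': array([-0.57283308,  0.14146637,  0.21003299]), 'ft_torque': array([-0.05730225,  0.00269051,  0.03135933]), 'grip_force': 0.0, 'opening': 0.08515914537108006}
top jar 0.91 [ 0.5098 -0.0833  0.0031]
top jar 0.66 [ 0.5441  0.0742 -0.0021]
top lid_top 0.94 [ 0.5088 -0.0848  0.1334]
top head_top 0.61 [ 0.5109 -0.0872  0.192 ]
top head_mark 0.92 [ 0.4977 -0.0679  0.1951]
top pivot 0.85 [ 0.5847 -0.0733  0.1581]
top pivot 0.43 [ 0.5121 -0.0833  0.1314]
top bar_push 0.95 [ 0.4702 -0.1083  0.1441]
top bar_push 0.62 [ 0.5109 -0.0837  0.1305]
top sample_cup 0.46 [ 0.544   0.0706 -0.0007]
top tape 0.92 [ 0.6087 -0.2035  0.004 ]
top dish 0.84 [ 6.513e-01 -9.290e-02  1.000e-04]
side jar 0.56 [ 0.5035 -0.0849 -0.0014]
side lid_top 0.84 [ 0.5087 -0.0842  0.1259]
side head_top 0.71 [ 0.5095 -0.0846  0.1943]
side head_mark 0.81 [ 0.4956 -0.0664  0.1891]
side pivot 0.67 [ 0.5834 -0.0697  0.1561]
side pivot 0.36 [ 0.5093 -0.0858  0.1261]
side bar_push 0.92 [ 0.4665 -0.1054  0.1525]
side sample_cup 0.61 [ 0.5477  0.0757 -0.0015]
side tape 0.55 [ 0.6075 -0.207   0.0008]
side tape 0.21 [ 0.5104 -0.0854  0.1238]
side dish 0.85 [ 0.653  -0.0958  0.0018]
```

View pics/a_top.png

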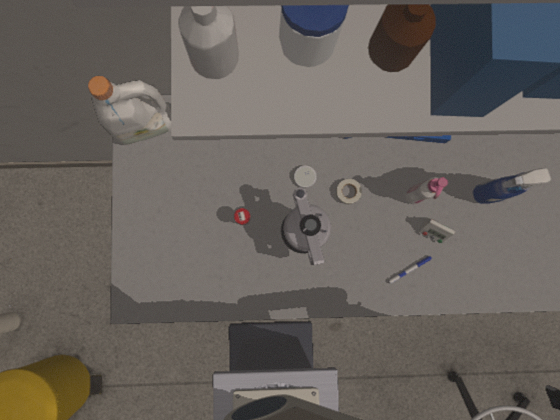

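View pics/a_side.png

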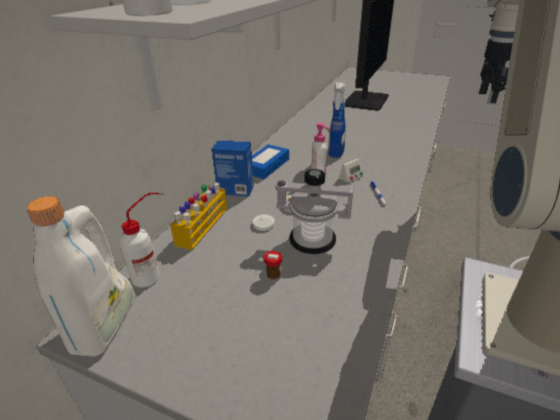

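The top view shows the jar head at about (311,225), the pivot at (301,194) and the bar end at (318,262), so the bar points at the robot and swings to the left (+y). The cup is at (243,216). The side view shows the shelf well behind the jar. I'll check the shelf height and make the first move.

Run:
```python
from h import *
ft=grab_frame("top");fs=grab_frame("side")
for f in (ft,fs): print(np.round(-np.array(f["R"]).T@np.array(f["t"]),3))
R=np.array(ft["R"]);C=-R.T@np.array(ft["t"])
for h in (.3,.4,.5,.6,.7,.8):
    o=[]
    for u in (200,400):
        d=R.T@np.array([(u-ft["cx"])/ft["fx"],(136-ft["cy"])/ft["fy"],1])
        X=C+d*(h-C[2])/d[2]; c=np.array(fs["R"])@X+fs["t"]
        o+=[np.round(X,2),np.round([fs["fx"]*c[0]/c[2]+fs["cx"],fs["fy"]*c[1]/c[2]+fs["cy"]])]
    print(h,o)
```

```text
[0.427 0.023 1.227]
[0.265 0.645 0.615]
0.3 [array([0.69, 0.14, 0.3 ]), array([183., 160.]), array([ 0.68, -0.26,  0.3 ]), array([278.,  95.])]
0.4 [array([0.66, 0.13, 0.4 ]), array([192., 106.]), array([ 0.65, -0.23,  0.4 ]), array([282.,  59.])]
0.5 [array([0.63, 0.12, 0.5 ]), array([202.,  42.]), array([ 0.62, -0.2 ,  0.5 ]), array([287.,  14.])]
0.6 [array([0.6, 0.1, 0.6]), array([215., -35.]), array([ 0.6 , -0.17,  0.6 ]), array([293., -40.])]
0.7 [array([0.57, 0.09, 0.7 ]), array([ 231., -130.]), array([ 0.57, -0.14,  0.7 ]), array([ 301., -110.])]
0.8 [array([0.55, 0.08, 0.8 ]), array([ 250., -251.]), array([ 0.54, -0.11,  0.8 ]), array([ 311., -201.])]
```

Request:
{"op": "arm_command", "data": {
  "motion": [
    {"gripper":1,"tx":0,"ty":0,"tz":-0.17,"spin":0.08},
    {"gripper":1,"tx":0.2,"ty":-0.15,"tz":-0.2,"spin":0.125},
    {"gripper":1,"tx":0.4,"ty":-0.3,"tz":-0.2,"spin":0.125},
    {"gripper":1,"tx":0.6,"ty":-0.45,"tz":-0.2,"spin":0.125},
    {"gripper":1,"tx":0.76,"ty":-0.6,"tz":-0.2,"spin":0.125}
  ],
  "grip_force": 40
}}

```text
time_s: 1.72
tcp_pos: [0.3134, -0.4034, 0.2691]
tcp_rot: [0.0, 1.0, -0.0, 0.0]
wrist_force: [1.7, -0.5, 1.0]
opening: 0.0001
grip_force: 0.0
```

Request:
{"op": "arm_command", "data": {
  "motion": [
    {"gripper":1,"tx":0.1,"ty":-0.19,"tz":0,"spin":0},
    {"gripper":1,"tx":0.2,"ty":-0.38,"tz":0,"spin":0},
    {"gripper":1,"tx":0.3,"ty":-0.57,"tz":0,"spin":0},
    {"gripper":1,"tx":0.4,"ty":-0.75,"tz":0,"spin":0},
    {"gripper":1,"tx":0.5,"ty":-0.93,"tz":0,"spin":0}
  ]
}}

```text
time_s: 2.35
tcp_pos: [0.4611, -0.1277, 0.2692]
tcp_rot: [0.0, 1.0, -0.0, 0.001]
wrist_force: [0.3, -0.4, 0.5]
opening: 0.0003
grip_force: 0.0
```

Request:
{"op": "arm_command", "data": {
  "motion": [
    {"gripper":1,"tx":0.1,"ty":-0.16,"tz":0,"spin":0},
    {"gripper":1,"tx":0.2,"ty":-0.35,"tz":0,"spin":0},
    {"gripper":1,"tx":0.2,"ty":-0.35,"tz":0,"spin":0}
  ]
}}

```text
time_s: 2.72
tcp_pos: [0.5218, -0.0212, 0.2688]
tcp_rot: [-0.0, 1.0, 0.003, 0.0]
wrist_force: [-0.2, 0.2, -0.4]
opening: 0.0001
grip_force: 0.0
```

Run:
```python
from h import *
s=observe();print(s["tcp_pos"],s["wrist_force"])
look(["head_top","head_mark","pivot","bar_push","sample_cup","lid_top"],save="b")
```

```text
[ 0.52177344 -0.02118203  0.26880085] [-0.18794902  0.15206815 -0.37398614]
top head_top 0.55 [ 0.5083 -0.0848  0.196 ]
top head_mark 0.63 [ 0.4986 -0.0664  0.1925]
top sample_cup 0.54 [5.438e-01 7.200e-02 1.000e-04]
top lid_top 0.9 [ 0.5069 -0.0833  0.1307]
side head_top 0.68 [ 0.5086 -0.0848  0.1909]
side head_mark 0.79 [ 0.4917 -0.0681  0.1899]
side pivot 0.66 [ 0.582  -0.0686  0.1558]
side bar_push 0.8 [ 0.466  -0.1067  0.1498]
side bar_push 0.64 [ 0.5105 -0.0856  0.1241]
side sample_cup 0.75 [0.5492 0.0737 0.0028]
side sample_cup 0.75 [ 0.6105 -0.2103 -0.0013]
side lid_top 0.58 [ 0.5116 -0.0864  0.1272]
```

Request:
{"op": "arm_command", "data": {
  "motion": [
    {"gripper":1,"tx":0,"ty":0,"tz":0.15,"spin":0},
    {"gripper":1,"tx":0,"ty":0,"tz":0.3,"spin":0},
    {"gripper":1,"tx":0,"ty":0.06,"tz":0.3,"spin":0},
    {"gripper":1,"tx":0,"ty":0.08,"tz":0.3,"spin":0},
    {"gripper":1,"tx":0,"ty":0.08,"tz":0.3,"spin":0}
  ]
}}

```text
time_s: 4.05
tcp_pos: [0.5217, -0.0495, 0.1806]
tcp_rot: [0.0, 1.0, -0.001, 0.002]
wrist_force: [-0.3, 0.3, 0.4]
opening: 0.0
grip_force: 0.0
```

Request:
{"op": "arm_command", "data": {
  "motion": [
    {"gripper":1,"tx":0,"ty":0.01,"tz":0,"spin":0},
    {"gripper":1,"tx":0,"ty":0.01,"tz":0,"spin":0}
  ]
}}

```text
time_s: 4.3
tcp_pos: [0.5207, -0.0517, 0.1795]
tcp_rot: [0.0, 1.0, -0.0, 0.001]
wrist_force: [-0.2, 0.2, 0.4]
opening: -0.0004
grip_force: 0.0
```

Request:
{"op": "arm_command", "data": {
  "motion": [
    {"gripper":1,"tx":0,"ty":0.007,"tz":0,"spin":0},
    {"gripper":1,"tx":0,"ty":0.007,"tz":0,"spin":0}
  ]
}}

```text
time_s: 4.55
tcp_pos: [0.5203, -0.0536, 0.1788]
tcp_rot: [-0.0, 1.0, 0.0, 0.0]
wrist_force: [-0.3, -0.1, 0.1]
opening: 0.0002
grip_force: 0.0
```

Request:
{"op": "arm_command", "data": {
  "motion": [
    {"gripper":1,"tx":0,"ty":0.01,"tz":0,"spin":0},
    {"gripper":1,"tx":0,"ty":0.01,"tz":0,"spin":0}
  ]
}}

```text
time_s: 4.8
tcp_pos: [0.5203, -0.0568, 0.1787]
tcp_rot: [0.0, 1.0, -0.0, -0.0]
wrist_force: [0.2, -0.3, -0.1]
opening: -0.0001
grip_force: 0.0
```

Request:
{"op": "arm_command", "data": {
  "motion": [
    {"gripper":1,"tx":0,"ty":0.01,"tz":0,"spin":0},
    {"gripper":1,"tx":0,"ty":0.01,"tz":0,"spin":0}
  ]
}}

```text
time_s: 5.05
tcp_pos: [0.5203, -0.0599, 0.1787]
tcp_rot: [0.0, 1.0, -0.0, -0.0]
wrist_force: [0.1, 0.3, -0.7]
opening: 0.0004
grip_force: 0.0
```

Run:
```python
from h import *
s=observe();print(s["tcp_pos"],s["wrist_force"])
fs=grab_frame("side");ft=grab_frame("top")
a=cv2.resize(fs["frame"][120:260,240:400],(400,350),interpolation=3)
b=cv2.resize(ft["frame"][170:280,250:376],(400,350),interpolation=3)
cv2.imwrite("pics/c.png",np.hstack([a,b]))
```

```text
[ 0.52027137 -0.05987452  0.17870783] [ 0.11775742  0.29636358 -0.65554506]
```

View pics/c.png

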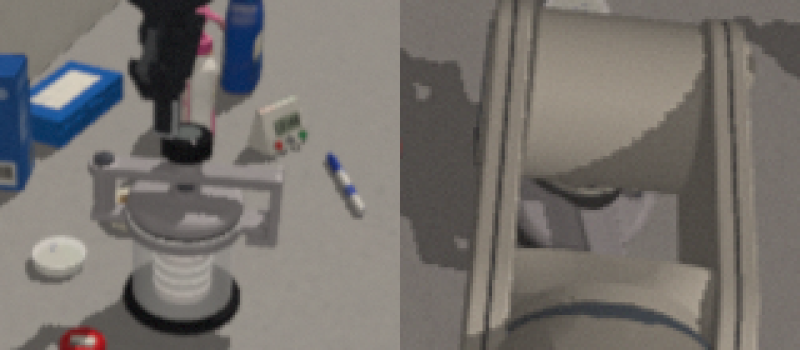

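The side crop shows the thin grey fingertip at about (172,120), just beside the head at (187,143), not yet pressing. I'll keep inching in.

Request:
{"op": "arm_command", "data": {
  "motion": [
    {"gripper":1,"tx":-0.03,"ty":0.005,"tz":0,"spin":0},
    {"gripper":1,"tx":-0.03,"ty":0.005,"tz":0,"spin":0}
  ]
}}

```text
time_s: 5.4
tcp_pos: [0.5103, -0.0612, 0.1786]
tcp_rot: [-0.0, 1.0, -0.0, -0.0]
wrist_force: [0.5, -0.3, -0.8]
opening: -0.0003
grip_force: 0.0
```

Request:
{"op": "arm_command", "data": {
  "motion": [
    {"gripper":1,"tx":0,"ty":0.005,"tz":0,"spin":0},
    {"gripper":1,"tx":0,"ty":0.005,"tz":0,"spin":0}
  ]
}}

```text
time_s: 5.65
tcp_pos: [0.5114, -0.0628, 0.1788]
tcp_rot: [0.0, 1.0, -0.0, 0.0]
wrist_force: [0.3, 0.3, 0.2]
opening: -0.0003
grip_force: 0.0
```

Run:
```python
from h import *
s=observe();print(s["tcp_pos"],s["wrist_force"],s["ft_torque"])
look(["head_mark","head_top"],("side",))
```

```text
[ 0.51142123 -0.06276454  0.17883016] [0.26833896 0.26354791 0.18001661] [ 0.04109902  0.0301769  -0.02305595]
side head_mark 0.59 [ 0.497  -0.0686  0.1913]
side head_top 0.84 [ 0.5071 -0.0844  0.194 ]
```

Run:
```python
from h import *
fs=grab_frame("side");s=observe()
def pj(X):
    c=np.array(fs["R"])@X+fs["t"];return np.array([fs["fx"]*c[0]/c[2]+fs["cx"],fs["fy"]*c[1]/c[2]+fs["cy"]])
im=cv2.resize(fs["frame"][130:220,270:370],(800,720),interpolation=cv2.INTER_CUBIC)[:600]
def dot(X,col): 
    p=(pj(X)-[270,130])*8; print(p); cv2.circle(im,tuple(int(v) for v in p),3,col,-1)
dot(s["tcp_pos"],(0,0,255))
for z in (.17,.192):
  for a in np.arange(0,6.28,.35): dot(np.array([.509+.024*np.cos(a),-.085+.024*np.sin(a),z]),(0,255,0)) if 1 else 0
cv2.imwrite("pics/d.png",im)
```

```text
[319.99554028 419.79245763]
[275.79925869 395.97899797]
[270.4642448  410.01835225]
[275.16300772 424.44103014]
[289.54383151 437.47501165]
[311.99501594 447.44948978]
[339.77315989 453.03941887]
[369.34244925 453.4824987 ]
[396.88417632 448.71383044]
[418.87474441 439.37946514]
[432.60253634 426.7240827 ]
[436.51568646 412.38458907]
[430.3521085  398.14321898]
[415.0686387 385.6930417]
[392.62878132 376.45080141]
[365.71760671 371.42904164]
[337.43567083 371.16222873]
[310.99742925 375.6747782 ]
[289.4378158  384.48152274]
[277.0902129  329.63365922]
[271.690103   343.35891499]
[276.46525497 357.4552422 ]
[291.06089988 370.19031089]
[313.84305671 379.93027053]
[342.02752733 385.37948098]
[372.02430157 385.79348789]
[399.95605307 381.11116033]
[422.24667228 371.96766739]
[436.14708767 359.58365577]
[440.08797915 345.56216703]
[433.81006353 331.64630151]
[418.2898856 319.4897539]
[395.52252951 310.47439295]
[368.23154143 305.58626806]
[339.55887084 305.34445578]
[312.76036539 309.77056119]
[290.90994761 318.38942464]
```

View pics/d.png

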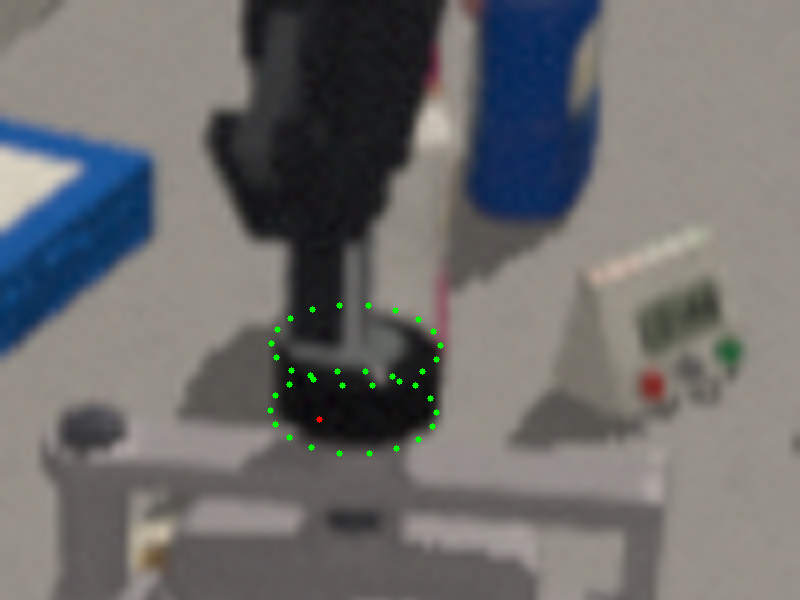

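Run:
```python
from h import *
g=lambda im:(255*(im[150:205,285:340]/255.)**.45).astype(np.uint8)
a=g(cv2.imread("pics/a_side.png"));b=g(grab_frame("side")["frame"])
cv2.imwrite("pics/e.png",np.hstack([cv2.resize(i,(400,400),interpolation=cv2.INTER_NEAREST) for i in (a,b)]))
```

```text
(no output)
```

View pics/e.png

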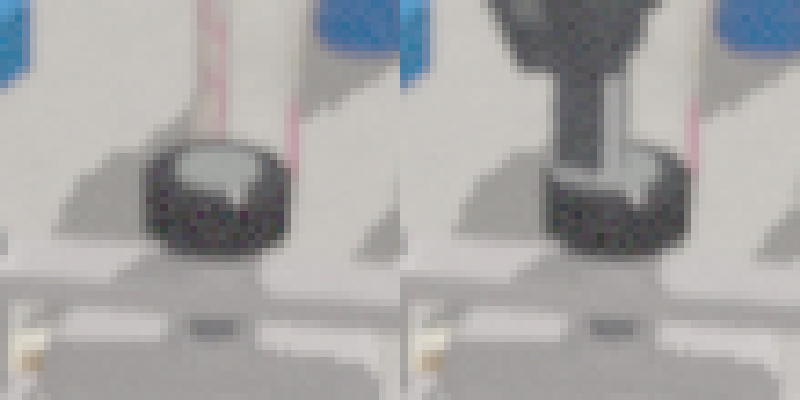

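The gamma crop shows the real fingertip ending at about row 187, above the head's top edge. That is roughly 18 mm higher than the reported TCP, so the finger is above the head. I'll back off, lower by 17 mm and approach again.

Request:
{"op": "arm_command", "data": {
  "motion": [
    {"gripper":1,"tx":0,"ty":-0.1,"tz":0,"spin":0},
    {"gripper":1,"tx":0,"ty":-0.1,"tz":0.057,"spin":0},
    {"gripper":1,"tx":0,"ty":-0.07,"tz":0.057,"spin":0},
    {"gripper":1,"tx":0,"ty":-0.055,"tz":0.057,"spin":0},
    {"gripper":1,"tx":0,"ty":-0.055,"tz":0.057,"spin":0}
  ]
}}

```text
time_s: 6.52
tcp_pos: [0.5117, -0.047, 0.1622]
tcp_rot: [0.0, 1.0, -0.001, 0.0]
wrist_force: [-0.7, -0.7, 0.5]
opening: 0.0002
grip_force: 0.0
```

Request:
{"op": "arm_command", "data": {
  "motion": [
    {"gripper":1,"tx":0,"ty":0.007,"tz":0,"spin":0},
    {"gripper":1,"tx":0,"ty":0.007,"tz":0,"spin":0}
  ]
}}

```text
time_s: 6.78
tcp_pos: [0.5115, -0.0481, 0.162]
tcp_rot: [-0.0, 1.0, -0.0, 0.0]
wrist_force: [1.2, 2.3, 0.7]
opening: -0.0
grip_force: 1.2
```

Request:
{"op": "arm_command", "data": {
  "motion": [
    {"gripper":1,"tx":0,"ty":0.007,"tz":0,"spin":0},
    {"gripper":1,"tx":0,"ty":0.007,"tz":0,"spin":0}
  ]
}}

```text
time_s: 7.02
tcp_pos: [0.5115, -0.0489, 0.1619]
tcp_rot: [-0.001, 1.0, -0.0, 0.0]
wrist_force: [1.0, 10.2, 2.4]
opening: 0.0002
grip_force: 5.2
```

Request:
{"op": "arm_command", "data": {
  "motion": [
    {"gripper":1,"tx":0,"ty":0.007,"tz":0,"spin":0},
    {"gripper":1,"tx":0,"ty":0.007,"tz":0,"spin":0}
  ]
}}

```text
time_s: 7.28
tcp_pos: [0.5115, -0.0496, 0.162]
tcp_rot: [-0.002, 1.0, -0.001, 0.0]
wrist_force: [0.9, 17.0, 4.4]
opening: -0.0001
grip_force: 8.9
```

Request:
{"op": "arm_command", "data": {
  "motion": [
    {"gripper":1,"tx":-0.023,"ty":-0.007,"tz":0,"spin":0},
    {"gripper":1,"tx":-0.045,"ty":-0.007,"tz":0,"spin":0},
    {"gripper":1,"tx":-0.071,"ty":-0.003,"tz":0,"spin":0},
    {"gripper":1,"tx":-0.094,"ty":0.013,"tz":0,"spin":0},
    {"gripper":1,"tx":-0.11,"ty":0.036,"tz":0,"spin":0}
  ]
}}

```text
time_s: 7.9
tcp_pos: [0.4773, -0.0636, 0.1614]
tcp_rot: [0.0, 1.0, 0.0, -0.001]
wrist_force: [-0.3, -0.7, -0.1]
opening: -0.0003
grip_force: 0.0
```

Request:
{"op": "arm_command", "data": {
  "motion": [
    {"gripper":1,"tx":-0.005,"ty":0.026,"tz":0,"spin":0},
    {"gripper":1,"tx":-0.005,"ty":0.055,"tz":0,"spin":0},
    {"gripper":1,"tx":-0.005,"ty":0.08,"tz":0,"spin":0},
    {"gripper":1,"tx":-0.005,"ty":0.1,"tz":0,"spin":0},
    {"gripper":1,"tx":-0.005,"ty":0.116,"tz":0,"spin":0}
  ]
}}

```text
time_s: 8.52
tcp_pos: [0.4755, -0.0986, 0.1611]
tcp_rot: [-0.0, 1.0, -0.0, -0.001]
wrist_force: [-1.5, 0.1, 0.2]
opening: -0.0003
grip_force: 0.6
```

```bash
cat >> h.py <<'E'
def mk(cams=("side","top"),H=(.509,-.085)):
    s=observe();print(s["time_s"],np.round(s["tcp_pos"],4),np.round(s["wrist_force"],1))
    for c in cams:
        f=grab_frame(c)
        for t in("head_mark","head_top","bar_push"):
            for d in mark_of(t,c)[:1]:
                X=w(f,d["centre"]);print(c,t,round(d["confidence"],2),np.round(X,4),"ang",round(np.degrees(np.arctan2(X[1]-H[1],X[0]-H[0]))),"r",round(np.hypot(X[1]-H[1],X[0]-H[0]),4))
E
python3 -c "
from h import *
mk()"
```

```text
8.525 [ 0.4755 -0.0986  0.1611] [-1.5  0.1  0.2]
side head_mark 0.59 [ 0.5035 -0.1065  0.1939] ang -104 r 0.0222
side head_top 0.88 [ 0.5075 -0.0857  0.1926] ang -154 r 0.0017
side bar_push 0.66 [ 0.463  -0.1075  0.1508] ang -154 r 0.0512
top bar_push 0.82 [ 0.4679 -0.1074  0.1436] ang -151 r 0.0468
```

Request:
{"op": "arm_command", "data": {
  "motion": [
    {"gripper":1,"tx":-0.055,"ty":-0.045,"tz":0,"spin":0},
    {"gripper":1,"tx":-0.038,"ty":-0.195,"tz":0,"spin":0},
    {"gripper":1,"tx":0.11,"ty":-0.24,"tz":0,"spin":0},
    {"gripper":1,"tx":0.26,"ty":-0.185,"tz":0,"spin":0},
    {"gripper":1,"tx":0.26,"ty":-0.045,"tz":0,"spin":0}
  ]
}}

```text
time_s: 9.55
tcp_pos: [0.5594, -0.0838, 0.1622]
tcp_rot: [0.0, 1.0, 0.002, 0.003]
wrist_force: [-0.3, -0.9, -0.5]
opening: -0.0002
grip_force: 0.0
```

Request:
{"op": "arm_command", "data": {
  "motion": [
    {"gripper":1,"tx":-0.04,"ty":0,"tz":0,"spin":0},
    {"gripper":1,"tx":-0.052,"ty":-0.01,"tz":0,"spin":0},
    {"gripper":1,"tx":-0.052,"ty":-0.03,"tz":0,"spin":0},
    {"gripper":1,"tx":-0.052,"ty":-0.045,"tz":0,"spin":0},
    {"gripper":1,"tx":-0.058,"ty":-0.073,"tz":0,"spin":0}
  ]
}}

```text
time_s: 10.18
tcp_pos: [0.5385, -0.0618, 0.1623]
tcp_rot: [-0.0, 1.0, 0.0, 0.002]
wrist_force: [-0.0, -1.1, 0.4]
opening: -0.0002
grip_force: 0.0
```

Request:
{"op": "arm_command", "data": {
  "motion": [
    {"gripper":1,"tx":-0.017,"ty":-0.023,"tz":0,"spin":0},
    {"gripper":1,"tx":-0.04,"ty":-0.035,"tz":0,"spin":0},
    {"gripper":1,"tx":-0.06,"ty":-0.038,"tz":0,"spin":0},
    {"gripper":1,"tx":-0.085,"ty":-0.038,"tz":0,"spin":0},
    {"gripper":1,"tx":-0.124,"ty":-0.038,"tz":0,"spin":0}
  ]
}}

```text
time_s: 10.8
tcp_pos: [0.5007, -0.0486, 0.1625]
tcp_rot: [-0.002, 1.0, -0.0, 0.001]
wrist_force: [1.4, 10.4, 7.8]
opening: 0.0001
grip_force: 6.5
```

Request:
{"op": "arm_command", "data": {
  "motion": [
    {"gripper":1,"tx":-0.025,"ty":0.005,"tz":0,"spin":0},
    {"gripper":1,"tx":-0.047,"ty":0.02,"tz":0,"spin":0},
    {"gripper":1,"tx":-0.062,"ty":0.042,"tz":0,"spin":0},
    {"gripper":1,"tx":-0.067,"ty":0.067,"tz":0,"spin":0},
    {"gripper":1,"tx":-0.067,"ty":0.098,"tz":0,"spin":0}
  ]
}}

```text
time_s: 11.42
tcp_pos: [0.4741, -0.0797, 0.1607]
tcp_rot: [-0.001, 1.0, 0.0, -0.006]
wrist_force: [-18.7, 2.9, 14.5]
opening: -0.0003
grip_force: 8.9
```

Request:
{"op": "arm_command", "data": {
  "motion": [
    {"gripper":1,"tx":0,"ty":0.033,"tz":0,"spin":0},
    {"gripper":1,"tx":0,"ty":0.058,"tz":0,"spin":0}
  ]
}}

```text
time_s: 11.68
tcp_pos: [0.4757, -0.0983, 0.161]
tcp_rot: [-0.0, 1.0, 0.0, -0.004]
wrist_force: [-7.6, -0.4, 5.2]
opening: 0.0001
grip_force: 3.5
```

```bash
python3 -c "
from h import *
mk()"
```

```text
11.675 [ 0.4757 -0.0983  0.161 ] [-7.6 -0.4  5.2]
side head_mark 0.86 [ 0.4844 -0.0849  0.1959] ang 180 r 0.0246
side head_top 0.88 [ 0.5094 -0.0885  0.1998] ang -84 r 0.0035
side bar_push 0.74 [ 0.5079 -0.0869  0.1965] ang -120 r 0.0022
top bar_push 0.83 [ 0.4675 -0.1088  0.1439] ang -150 r 0.0479
```

Request:
{"op": "arm_command", "data": {
  "motion": [
    {"gripper":1,"tx":-0.06,"ty":-0.045,"tz":-0.013,"spin":0},
    {"gripper":1,"tx":-0.045,"ty":-0.195,"tz":-0.013,"spin":0},
    {"gripper":1,"tx":0.1,"ty":-0.24,"tz":-0.013,"spin":0},
    {"gripper":1,"tx":0.25,"ty":-0.185,"tz":-0.013,"spin":0},
    {"gripper":1,"tx":0.25,"ty":-0.045,"tz":-0.013,"spin":0}
  ]
}}

```text
time_s: 12.7
tcp_pos: [0.5581, -0.0846, 0.1657]
tcp_rot: [0.0, 1.0, 0.002, 0.001]
wrist_force: [-0.5, -1.1, 0.4]
opening: 0.0
grip_force: 0.0
```

Request:
{"op": "arm_command", "data": {
  "motion": [
    {"gripper":1,"tx":-0.037,"ty":0,"tz":0,"spin":0},
    {"gripper":1,"tx":-0.05,"ty":-0.01,"tz":0,"spin":0},
    {"gripper":1,"tx":-0.05,"ty":-0.03,"tz":0,"spin":0},
    {"gripper":1,"tx":-0.05,"ty":-0.045,"tz":0,"spin":0},
    {"gripper":1,"tx":-0.057,"ty":-0.073,"tz":0,"spin":0}
  ]
}}

```text
time_s: 13.32
tcp_pos: [0.5385, -0.0623, 0.1659]
tcp_rot: [0.0, 1.0, -0.0, 0.001]
wrist_force: [0.1, 0.7, -0.1]
opening: 0.0004
grip_force: 0.2
```

Request:
{"op": "arm_command", "data": {
  "motion": [
    {"gripper":1,"tx":-0.017,"ty":-0.023,"tz":0,"spin":0},
    {"gripper":1,"tx":-0.04,"ty":-0.035,"tz":0,"spin":0},
    {"gripper":1,"tx":-0.06,"ty":-0.038,"tz":0,"spin":0},
    {"gripper":1,"tx":-0.085,"ty":-0.038,"tz":0,"spin":0},
    {"gripper":1,"tx":-0.122,"ty":-0.038,"tz":0,"spin":0}
  ]
}}

```text
time_s: 13.95
tcp_pos: [0.5016, -0.0487, 0.1663]
tcp_rot: [-0.002, 1.0, -0.0, 0.001]
wrist_force: [1.5, 11.6, 8.0]
opening: -0.0001
grip_force: 6.8
```

```bash
python3 -c "
from h import *
mk()"
```

```text
13.95 [ 0.5016 -0.0487  0.1663] [ 1.5 11.6  8. ]
side head_mark 0.51 [ 0.52   -0.1054  0.1979] ang -62 r 0.0232
side head_top 0.7 [ 0.5162 -0.1064  0.1969] ang -71 r 0.0226
side bar_push 0.63 [ 0.4657 -0.1063  0.1533] ang -154 r 0.0483
top bar_push 0.61 [ 6.097e-01 -2.057e-01  2.000e-04] ang -50 r 0.1572
```

Request:
{"op": "arm_command", "data": {
  "motion": [
    {"gripper":1,"tx":-0.025,"ty":0.005,"tz":0,"spin":0},
    {"gripper":1,"tx":-0.047,"ty":0.02,"tz":0,"spin":0},
    {"gripper":1,"tx":-0.062,"ty":0.042,"tz":0,"spin":0},
    {"gripper":1,"tx":-0.068,"ty":0.067,"tz":0,"spin":0},
    {"gripper":1,"tx":-0.068,"ty":0.098,"tz":0,"spin":0}
  ]
}}

```text
time_s: 14.98
tcp_pos: [0.474, -0.079, 0.1645]
tcp_rot: [-0.002, 1.0, 0.0, -0.007]
wrist_force: [-17.4, 3.4, 14.2]
opening: -0.0001
grip_force: 8.7
```

Request:
{"op": "arm_command", "data": {
  "motion": [
    {"gripper":1,"tx":0,"ty":0.033,"tz":0,"spin":0},
    {"gripper":1,"tx":0,"ty":0.05,"tz":0,"spin":0}
  ]
}}

```text
time_s: 15.22
tcp_pos: [0.4749, -0.0951, 0.1645]
tcp_rot: [-0.001, 1.0, 0.0, -0.006]
wrist_force: [-12.1, -1.4, 7.6]
opening: -0.0002
grip_force: 5.8
```

```bash
python3 -c "
from h import *
mk()"
```

```text
15.225 [ 0.4749 -0.0951  0.1645] [-12.1  -1.4   7.6]
side head_mark 0.58 [ 0.5047 -0.0615  0.1995] ang 100 r 0.0238
side head_top 0.76 [ 0.5081 -0.0854  0.1997] ang -154 r 0.001
side bar_push 0.75 [ 0.4665 -0.1064  0.1507] ang -153 r 0.0476
top bar_push 0.65 [ 0.4654 -0.1108  0.1448] ang -149 r 0.0507
```

Request:
{"op": "arm_command", "data": {
  "motion": [
    {"gripper":1,"tx":-0.063,"ty":-0.033,"tz":0,"spin":0},
    {"gripper":1,"tx":-0.047,"ty":-0.183,"tz":0,"spin":0},
    {"gripper":1,"tx":0.053,"ty":-0.227,"tz":0,"spin":0},
    {"gripper":1,"tx":0.14,"ty":-0.193,"tz":0,"spin":0},
    {"gripper":1,"tx":0.14,"ty":-0.193,"tz":0,"spin":0}
  ]
}}

```text
time_s: 16.25
tcp_pos: [0.5232, -0.0378, 0.1654]
tcp_rot: [0.0, 1.0, 0.0, -0.0]
wrist_force: [-0.8, 0.5, 0.7]
opening: 0.0002
grip_force: 0.0
```

Request:
{"op": "arm_command", "data": {
  "motion": [
    {"gripper":1,"tx":0,"ty":0.03,"tz":0,"spin":0},
    {"gripper":1,"tx":0,"ty":0.048,"tz":0,"spin":0},
    {"gripper":1,"tx":-0.033,"ty":0.048,"tz":0,"spin":0},
    {"gripper":1,"tx":-0.068,"ty":0.048,"tz":0,"spin":0},
    {"gripper":1,"tx":-0.093,"ty":0.053,"tz":0,"spin":0}
  ]
}}

```text
time_s: 16.88
tcp_pos: [0.4938, -0.0506, 0.1664]
tcp_rot: [-0.003, 1.0, -0.001, -0.0]
wrist_force: [-3.6, 16.1, 8.0]
opening: -0.0002
grip_force: 9.0
```

Request:
{"op": "arm_command", "data": {
  "motion": [
    {"gripper":1,"tx":0,"ty":-0.1,"tz":0,"spin":0},
    {"gripper":1,"tx":0,"ty":-0.2,"tz":0,"spin":0},
    {"gripper":1,"tx":0,"ty":-0.2,"tz":0,"spin":0}
  ]
}}

```text
time_s: 17.25
tcp_pos: [0.4939, 0.007, 0.1656]
tcp_rot: [0.0, 1.0, 0.001, -0.0]
wrist_force: [0.2, -0.1, -0.7]
opening: -0.0001
grip_force: 0.0
```

```bash
python3 -c "
from h import *
mk();f=grab_frame('side')
cv2.imwrite('pics/f.png',cv2.resize(f['frame'][130:250,240:400],(800,600),interpolation=2))"
```

```text
17.25 [0.4939 0.007  0.1656] [ 0.2 -0.1 -0.7]
side head_mark 0.5 [ 0.4882 -0.0807  0.197 ] ang 168 r 0.0212
side bar_push 0.89 [ 0.4676 -0.1071  0.1496] ang -152 r 0.0469
top head_mark 0.65 [ 0.4906 -0.0777  0.203 ] ang 158 r 0.0198
top head_top 0.38 [ 0.5095 -0.0861  0.2019] ang -64 r 0.0012
top bar_push 0.56 [ 0.4682 -0.1114  0.1443] ang -147 r 0.0486
```

View pics/f.png

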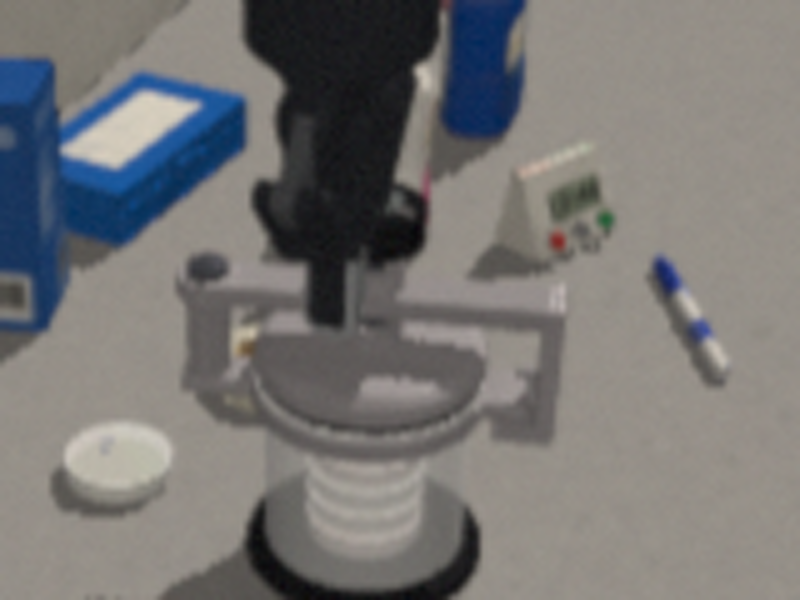

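The side crop shows the bar still closed, from (205,275) to (555,300). The head has risen and its foot is clear of the socket. Total turn is about 755°, or 13.2 to 13.7 rad. Next I'll go over to the trailing side and turn the tool to line up with the bar.

Request:
{"op": "arm_command", "data": {
  "motion": [
    {"gripper":1,"tx":0,"ty":0,"tz":-0.15,"spin":-0.085},
    {"gripper":1,"tx":0,"ty":0,"tz":-0.32,"spin":-0.17},
    {"gripper":1,"tx":-0.05,"ty":0.17,"tz":-0.32,"spin":-0.255},
    {"gripper":1,"tx":-0.1,"ty":0.34,"tz":-0.32,"spin":-0.34},
    {"gripper":1,"tx":-0.147,"ty":0.507,"tz":-0.32,"spin":-0.42}
  ]
}}

```text
time_s: 18.32
tcp_pos: [0.452, -0.1427, 0.2618]
tcp_rot: [0.0, 0.907, 0.422, 0.0]
wrist_force: [0.6, 0.1, -0.4]
opening: 0.0002
grip_force: 0.0
```

Request:
{"op": "arm_command", "data": {
  "motion": [
    {"gripper":1,"tx":0,"ty":0,"tz":0,"spin":-0.085},
    {"gripper":1,"tx":0,"ty":0,"tz":0,"spin":-0.17},
    {"gripper":1,"tx":0,"ty":0,"tz":0,"spin":-0.255},
    {"gripper":1,"tx":0,"ty":0,"tz":0,"spin":-0.34},
    {"gripper":1,"tx":0,"ty":0,"tz":0,"spin":-0.42}
  ]
}}

```text
time_s: 18.95
tcp_pos: [0.4524, -0.1415, 0.2615]
tcp_rot: [-0.0, 0.641, 0.767, -0.0]
wrist_force: [-0.1, -0.1, -0.3]
opening: 0.0004
grip_force: 0.0
```

Request:
{"op": "arm_command", "data": {
  "motion": [
    {"gripper":1,"tx":0,"ty":0,"tz":0,"spin":0}
  ]
}}

```text
time_s: 19.08
tcp_pos: [0.4524, -0.1414, 0.2615]
tcp_rot: [-0.0, 0.644, 0.765, -0.0]
wrist_force: [0.1, -0.5, 0.8]
opening: -0.0
grip_force: 0.0
```

```bash
python3 -c "
from h import *
mk();s=observe();print(s['joint_positions'],s['tcp_rot'])"
```

```text
19.075 [ 0.4524 -0.1414  0.2615] [ 0.1 -0.5  0.8]
side head_mark 0.73 [ 0.486  -0.0763  0.1955] ang 159 r 0.0246
side head_top 0.59 [ 0.5088 -0.0862  0.2014] ang -99 r 0.0012
side bar_push 0.95 [ 0.466  -0.1074  0.1537] ang -153 r 0.0485
top head_mark 0.77 [ 0.4899 -0.0782  0.2011] ang 160 r 0.0203
top head_top 0.82 [ 0.5089 -0.0835  0.2038] ang 94 r 0.0015
top bar_push 0.66 [ 0.4659 -0.1083  0.1471] ang -152 r 0.049
[-3.27677372e-01  1.32542204e-01  1.90026590e+00  7.50549694e-06
  1.10884944e+00 -5.00058766e-01] [-3.14535697e-05  6.43612602e-01  7.65351434e-01 -8.64974401e-06]
```

Request:
{"op": "arm_command", "data": {
  "motion": [
    {"gripper":1,"tx":0,"ty":0,"tz":0.15,"spin":0},
    {"gripper":1,"tx":0,"ty":0,"tz":0.3,"spin":0},
    {"gripper":1,"tx":0,"ty":0,"tz":0.437,"spin":0},
    {"gripper":1,"tx":0,"ty":0,"tz":0.437,"spin":0},
    {"gripper":1,"tx":0,"ty":0,"tz":0.437,"spin":0}
  ]
}}

```text
time_s: 20.1
tcp_pos: [0.4534, -0.1416, 0.1316]
tcp_rot: [0.001, 0.643, 0.766, 0.0]
wrist_force: [0.6, -0.7, -0.3]
opening: -0.0003
grip_force: 0.0
```

Request:
{"op": "arm_command", "data": {
  "motion": [
    {"gripper":1,"tx":0.035,"ty":0,"tz":0,"spin":0},
    {"gripper":1,"tx":0.06,"ty":0,"tz":0,"spin":0},
    {"gripper":1,"tx":0.08,"ty":0,"tz":0,"spin":0},
    {"gripper":1,"tx":0.08,"ty":0,"tz":0,"spin":0}
  ]
}}

```text
time_s: 20.6
tcp_pos: [0.4485, -0.1173, 0.131]
tcp_rot: [0.0, 0.643, 0.766, 0.0]
wrist_force: [-0.3, -0.4, 3.5]
opening: 0.0001
grip_force: 1.5
```

```bash
python3 -c "
from h import *
mk();f=grab_frame('side')
cv2.imwrite('pics/g.png',cv2.resize(f['frame'][130:250,240:400],(800,600),interpolation=2))"
```

```text
20.6 [ 0.4485 -0.1173  0.131 ] [-0.3 -0.4  3.5]
side head_mark 0.87 [ 0.4853 -0.0757  0.1992] ang 158 r 0.0255
side head_top 0.85 [ 0.5096 -0.0836  0.2014] ang 68 r 0.0015
side bar_push 0.65 [ 0.4635 -0.1006  0.1495] ang -161 r 0.0481
top head_mark 0.85 [ 0.492  -0.0754  0.2032] ang 150 r 0.0195
top head_top 0.76 [ 0.5083 -0.0832  0.2014] ang 110 r 0.0019
top bar_push 0.74 [ 0.466  -0.1045  0.1471] ang -156 r 0.0472
```

View pics/g.png

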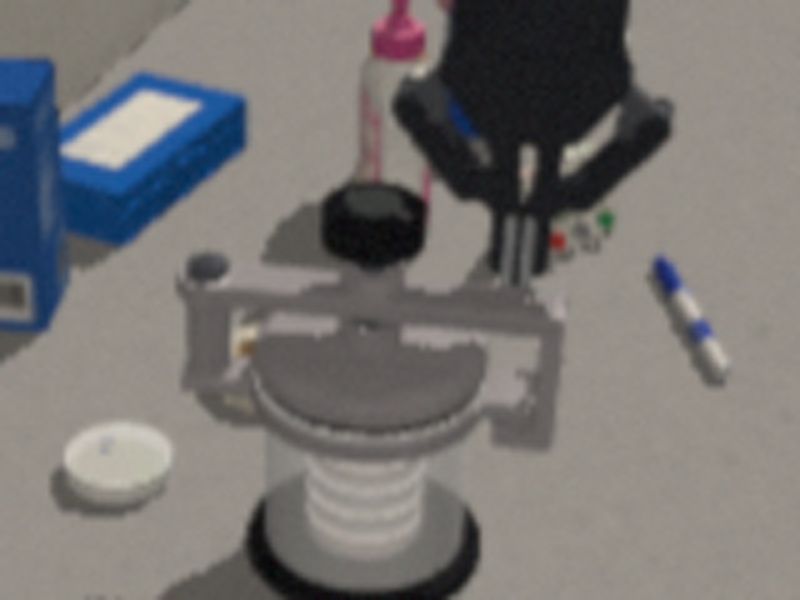

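The side crop shows the fingertip at about (520,275), against the trailing side of the bar, which has just started to move. I'll swing it in 25° arcs about the pivot.

Request:
{"op": "arm_command", "data": {
  "motion": [
    {"gripper":1,"tx":0.042,"ty":-0.004,"tz":0.007,"spin":0.042},
    {"gripper":1,"tx":0.084,"ty":-0.004,"tz":0.01,"spin":0.083},
    {"gripper":1,"tx":0.127,"ty":-0.001,"tz":0.01,"spin":0.125},
    {"gripper":1,"tx":0.168,"ty":0.006,"tz":0.01,"spin":0.167},
    {"gripper":1,"tx":0.209,"ty":0.017,"tz":0.01,"spin":0.208}
  ]
}}

```text
time_s: 21.68
tcp_pos: [0.4412, -0.055, 0.127]
tcp_rot: [-0.001, 0.794, 0.607, -0.001]
wrist_force: [-3.1, -4.9, 2.7]
opening: 0.0004
grip_force: 2.2
```

```bash
python3 -c "
from h import *
mk(H=(.5851,-.0704));print(observe()['joint_positions'])"
```

```text
21.675 [ 0.4412 -0.055   0.127 ] [-3.1 -4.9  2.7]
side head_mark 0.67 [ 0.4934 -0.0361  0.1988] ang 159 r 0.098
side head_top 0.76 [ 0.5099 -0.047   0.2045] ang 163 r 0.0788
side bar_push 0.94 [ 0.4622 -0.0499  0.149 ] ang 171 r 0.1246
top head_mark 0.59 [ 0.4966 -0.0326  0.2041] ang 157 r 0.0962
top head_top 0.58 [ 0.5104 -0.0456  0.2015] ang 162 r 0.0787
[-1.50955644e-01  2.92137979e-01  2.07483658e+00  1.23563292e-04
  7.74631005e-01  1.11163085e-01]
```

Request:
{"op": "arm_command", "data": {
  "motion": [
    {"gripper":1,"tx":0.042,"ty":-0.004,"tz":0,"spin":0.042},
    {"gripper":1,"tx":0.084,"ty":-0.004,"tz":0,"spin":0.083},
    {"gripper":1,"tx":0.127,"ty":-0.001,"tz":0,"spin":0.125},
    {"gripper":1,"tx":0.168,"ty":0.006,"tz":0,"spin":0.167},
    {"gripper":1,"tx":0.209,"ty":0.017,"tz":0,"spin":0.208}
  ]
}}

```text
time_s: 22.7
tcp_pos: [0.4619, 0.0041, 0.127]
tcp_rot: [-0.001, 0.907, 0.422, -0.002]
wrist_force: [-4.7, -1.9, 2.3]
opening: -0.0002
grip_force: 2.3
```

Request:
{"op": "arm_command", "data": {
  "motion": [
    {"gripper":1,"tx":0.042,"ty":-0.004,"tz":0,"spin":0.042},
    {"gripper":1,"tx":0.084,"ty":-0.004,"tz":0,"spin":0.083},
    {"gripper":1,"tx":0.127,"ty":-0.001,"tz":0,"spin":0.125},
    {"gripper":1,"tx":0.168,"ty":0.006,"tz":0,"spin":0.167},
    {"gripper":1,"tx":0.209,"ty":0.017,"tz":0,"spin":0.208}
  ]
}}

```text
time_s: 23.32
tcp_pos: [0.5057, 0.049, 0.1266]
tcp_rot: [-0.001, 0.977, 0.215, -0.003]
wrist_force: [-5.5, 1.4, 1.4]
opening: -0.0001
grip_force: 2.4
```

```bash
python3 -c "
from h import *
mk(H=(.5851,-.0704));print(observe()['joint_positions'])"
```

```text
23.325 [0.5057 0.049  0.1266] [-5.5  1.4  1.4]
side head_mark 0.71 [0.5539 0.0254 0.1996] ang 108 r 0.1007
side head_top 0.65 [0.5504 0.0013 0.2015] ang 116 r 0.0797
side bar_push 0.83 [0.5191 0.0386 0.1533] ang 121 r 0.1274
top head_top 0.39 [ 0.5088 -0.0833  0.1305] ang -170 r 0.0774
[ 7.21930174e-02  3.74230384e-01  1.94064062e+00 -1.14613391e-04
  8.26230703e-01  1.20565275e+00]
```

Request:
{"op": "arm_command", "data": {
  "motion": [
    {"gripper":1,"tx":-0.08,"ty":0,"tz":0,"spin":0},
    {"gripper":1,"tx":-0.2,"ty":0,"tz":0,"spin":0},
    {"gripper":1,"tx":-0.3,"ty":0,"tz":-0.1,"spin":0},
    {"gripper":1,"tx":-0.35,"ty":0,"tz":-0.3,"spin":0},
    {"gripper":1,"tx":-0.35,"ty":0,"tz":-0.45,"spin":0}
  ]
}}

```text
time_s: 24.35
tcp_pos: [0.4122, 0.004, 0.2646]
tcp_rot: [0.0, 0.976, 0.217, 0.001]
wrist_force: [0.9, -0.1, -0.2]
opening: 0.0003
grip_force: 0.0
```

Request:
{"op": "arm_command", "data": {
  "motion": [
    {"gripper":1,"tx":0,"ty":0,"tz":0,"spin":0},
    {"gripper":1,"tx":0,"ty":0,"tz":0,"spin":0}
  ]
}}

```text
time_s: 24.6
tcp_pos: [0.4126, 0.0044, 0.2622]
tcp_rot: [0.0, 0.976, 0.217, 0.0]
wrist_force: [-0.1, 1.1, -0.3]
opening: 0.0003
grip_force: 0.0
```

```bash
python3 -c "
from h import *
mk(H=(.5851,-.0704))
look(['sample_cup','tape','dish'],save='z')
a=cv2.imread('pics/z_side.png')[120:300,220:400];b=cv2.imread('pics/z_top.png')[150:280,220:350]
cv2.imwrite('pics/z.png',np.hstack([cv2.resize(i,(400,400),interpolation=2) for i in(a,b)]))"
```

```text
24.6 [0.4126 0.0044 0.2622] [-0.1  1.1 -0.3]
side head_mark 0.58 [ 0.5094 -0.0868  0.1252] ang -168 r 0.0775
side head_top 0.93 [0.5534 0.0044 0.1998] ang 113 r 0.0812
side bar_push 0.8 [0.5203 0.0402 0.1515] ang 120 r 0.1282
top head_mark 0.83 [0.5576 0.0267 0.1998] ang 106 r 0.1009
top head_top 0.77 [0.5527 0.0043 0.2027] ang 113 r 0.0814
top bar_push 0.76 [0.5204 0.0365 0.1437] ang 121 r 0.125
top sample_cup 0.59 [ 0.5445  0.0721 -0.0027]
top sample_cup 0.21 [ 0.5078 -0.086   0.1291]
top tape 0.92 [ 6.074e-01 -2.048e-01 -6.000e-04]
top dish 0.66 [ 0.6559 -0.0925  0.0015]
top dish 0.43 [ 0.5113 -0.0859  0.1324]
side sample_cup 0.91 [0.5463 0.0736 0.0022]
side tape 0.47 [ 0.6082 -0.2069 -0.0022]
side dish 0.67 [ 0.6493 -0.0958  0.0026]
```

View pics/z.png

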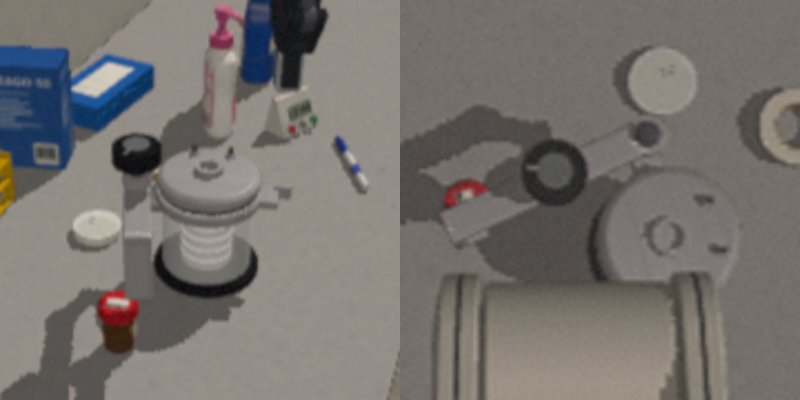

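In the final crops the bar and screw stand clear of the lid (head at about (135,150) in the side view and (555,172) in the top view). The cup, tape and dish are where they were.

```bash
python3 -c "
from cell import *
print(finish_job())"
```

```text
the job is handed in; nothing more can be done
None
```

The job is handed in: by the camera readings I turned the clamp screw about 2.1 turns anticlockwise, then swung the bar about 1.3 rad aside, so bar and screw are clear of the lid and the cup, tape and dish have not moved.

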